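# Slide the parts box into its lane

## Task

Gently push the blue parts box with the fingers along the table top and down the lane between the two yellow guide rails, until it rests against the dark steel stop at the end of the lane, then take the hand away. The rails have just been set and are not welded yet, so neither the box nor the robot may touch them; the box is only pushed, never gripped, lifted or tipped. Leave the other parts lying where they are.

Things in the scene. Friction and masses are not known exactly. Their poses are not given: they have to be found in the camera images.
- parts_box: Closed rigid blue box, black seam, blank paper patch on the lid: 100 mm long (its x), 80 wide (y), 60 high, flat upright sides, 0.35 to 0.7 kg, slides on the table. Origin: centre of its underside, z up. It starts before the lane's mouth, its x within 0.3 rad of the lane's x, its nose up to 50 mm short of the mouth and its centre up to 35 mm off the lane's centre line, either side.
- lane: Fixed lane. Origin on the table, mid-mouth between the rail ends; x runs down the lane to the stop (to the robot's left, within 0.2 rad), y across it (towards the robot), z up. Stop: rigid dark steel block, 70 mm wide, 40 high, face at x = 140 mm; may be touched. No floor: the box slides on the table; home, its centre is at x = 90 mm, y = 0.
- near_rail: Yellow guide rail on the lane's +y side (nearer the robot), fixed: 140 mm long (lane x 0 to 140), 20 high, 10 thick, inner face at lane y = +55 mm, low tabs (9 mm high) outside it out to y = 84 mm. Lane 110 mm wide: 15 mm free each side of a centred box. Origin and axes: those of the lane. Must not be touched.
- far_rail: Yellow guide rail on the lane's -y side (farther from the robot), fixed, mirror image of the near rail: inner face at lane y = -55 mm. Origin and axes: those of the lane. Must not be touched.
- gear: Bystander: brown gear ring lying flat, 94 mm across, 16 mm high, on the far side of where the box starts, its centre 185 mm or more from the lane's centre line. Origin at the centre of its underside. Leave alone.
- tube: Bystander: dark upright tube, 63 mm across, 85 mm high, behind the stop. Origin at the centre of its underside. Leave alone.
- stub: Bystander: short lying headed pin, 25x36x25 mm, behind the stop. Origin under its centre. Leave alone.
Things that resemble listed ones, but are neither listed nor needed, are in the scene too. There is more than one size of the parts_box; the job needs the larger.

How it is judged:
By the outcome, as a careful person would: the job done as asked, in the order asked, and still so for the second after the job is handed in, with the robot touching nothing.
It also fails if it takes over 67 s, if anything falls off the work surface, if the arm or the gripper's body presses on something with over 40 N, if the wrist force passes 120 N, or if a joint passes its speed limit or range.

## Robot

A 7-joint arm with a two-finger parallel gripper is mounted at the origin on a cart in front of the work surface, level with it; the furniture and walls round the work are solid. World frame = base frame: x ahead of the robot, y to its left, z up, the work surface at z = 0. Lengths are in m, angles in rad, forces in N, time in s.
With the tool pointing down it reaches from about 0.35 to 0.9 m from the base axis. Payload 8.1 kg.
Tool frame: the origin (TCP) lies between the finger pads; the fingertips stand 14 mm ahead of it and the grasp point (between the pads) lies 5 mm behind it; x points along the fingers, y is the direction in which the jaws open and shut, and the axes are right-handed (so a half turn about x gives the same grasp; the last joint's range is limited). The gripper opens to 92 mm and grips with 3 to 60 N. Pads are 19 mm wide; open, the fingers measure 130 mm over their backs; the gripper's body (75 mm by 190 mm) begins 47 mm behind the grasp point.
Start: joints at [1.049, 0.434, 0.025, 1.573, -0.012, 1.134, -0.075], TCP at [0.254, -0.571, 0.241] pointing down, gripper open.
Joint ranges: [-2.62, 2.62], [-0.44, 2.09], [-1.27, 1.32], [0.08, 2.57], [-1.32, 4.46], [0.12, 2], [-2.74, 2.74]. Speed limits (rad/s): [2.22, 2.22, 3.01, 3.01, 3.14, 3.14, 3.14].

## Interface

Orientations are given as a unit quaternion [x, y, z, w].
In Python, from bench import robot gives the robot as it stands.
- The arm moves only by the tool play_rows, never from a script. Its arguments are lists of equal length, an entry for each row: "translation": the shift along the tool's x, y, z in mm, a list of three; "rotation": the turn, a rotation vector about the tool's x, y, z in rad, a list of three; "gripper": the finger opening in mm, from 0 to 91.8. A call has 1 to 20 rows; each row is the pose to reach, as a shift and turn from the pose commanded when the call began, along the tool's axes at that moment; what a row does not reach only later rows make up. A row lasts 1/8 s, in which the tool goes at most 62.5 mm and 10.7 degrees, less where a joint would pass 70% of its speed; a pose out of reach is approached as far as the arm can. A call with a gripper value outside its range is refused whole. The fingers move at their own pace and stop on an object; the grip force is fixed at half the most. Time passes only in rows, so rows that repeat a pose let the fingers close. It gives the time, the measured TCP pose, the force and the opening at its end, in the units of the state.
- robot.observe(): the state, without advancing time (a new reading comes with each control period).
- robot.grab_frame(name): name is "side" or "top" or "wrist"; returns (picture, depth): 384x512x3 uint8, red, green, blue; 384x512 float32, m along the optical axis (not along the pixel's ray), 0 where there is no reading.
- robot.camera_params(name): a dict with "fx", "fy", "cx", "cy" (pixels), "extrinsics" (4x4, takes a point from world to camera coordinates). Camera axes: x right, y down, z forward; pixel columns grow to the right and rows downward; lengths in m; the calibration is good to about 2 mm. A picture is of the moment at which its call begins: read the wrist's pose just before it. camera_params takes no time and is no camera call; for the wrist camera it gives the pose at the moment of the call.
- robot.job_done(): hands the job in, once; it reports no verdict.
Trained networks look in the newest picture that a camera, given by its name, has taken for a name from the list of things; names that differ only in an ending like _2 or _b are one class to them, and where a whole thing is asked for, a point or a joint stands for the part that bears it (a point fixed in the world has none). Each returns a list of dicts, best first, with "score" (0 to 1); they miss things now and then, are a little off and sometimes report something else, mostly with a low value. They report only what shows in the picture. A call takes as long as a camera call. They do not tell look-alikes from the thing itself.
- robot.regions_of(camera, name): "region" (384x512 bool, what is visible of it) and "extent" ([left, top, width, height] in pixels, round what is visible of it).
- robot.place_of(camera, name): "uv" ([column, row] in pixels: a listed point, or the origin of a listed thing).
The state is a dict: "time": time; "qpos": joint angles; "joint_vel": joint speeds; "tau": joint torques, N m; "tcp_pos": TCP position; "orientation": TCP orientation; "contact_force": force on the tool from outside, world axes, zero at the start; "ft_torque": the same for the moment, N m; "opening": finger opening in m.
Only numpy, scipy, OpenCV 4.12 (cv2) and the standard library are available. Lean on these libraries where they do the work, as an engineer would, in place of code of your own. Each camera call takes 0.05 s, during which the arm holds its last target.

## Working session

There is one attempt and no reset: what is moved stays moved. The work goes in short steps, Python scripts to look and compute and a tool call to move; the robot and the scene stay as the last step left them, time stands still between calls to the robot, and variables do not carry over. Pictures are saved under pics/ and viewed, and the job is handed in when it is done.

Besides the shell and the picture viewer there is one more tool, called after "Call:" in YAML: its name, and indented under it one key for each argument. play_rows: Moves the arm, as the interface text tells. Its arguments: {"type":"object","properties":{"translation":{"type":"array"},"rotation":{"type":"array"},"gripper":{"type":"array"}},"required":["translation","rotation","gripper"]}

```bash
mkdir -p pics; ls
python3 - <<'E'
from bench import robot
import cv2
print(robot.observe())
for c in ["side","top","wrist"]:
    p,d=robot.grab_frame(c); cv2.imwrite(f"pics/{c}0.png",p[:,:,::-1])
    k=robot.camera_params(c); print(c,k)
    for n in ["parts_box","lane","near_rail","far_rail"]:
        r=robot.place_of(c,n); g=robot.regions_of(c,n)
        print(n,[(x["uv"],round(x["score"],2)) for x in r],[(x["extent"],round(x["score"],2)) for x in g])
E
```

```text
pics
{'time': 0.0, 'qpos': array([ 1.04937329,  0.43519153,  0.02499555,  1.57411452, -0.0115892 ,
        1.13401973, -0.07510318]), 'joint_vel': array([ 1.24167303e-03, -2.99861858e-04, -5.73459720e-04, -2.90627952e-05,
       -1.37500956e-03, -6.10050292e-04, -5.60677279e-04]), 'tau': array([ 2.36184405e-04, -6.67862320e+01,  9.84945372e-01, -3.14468801e+01,
       -6.06125663e-02,  4.31261107e-02,  2.09057107e-04]), 'tcp_pos': array([ 0.25390576, -0.57054783,  0.23995803]), 'orientation': array([-0.69149296, -0.14750002,  0.69183753, -0.14643109]), 'contact_force': array([-0.23217797,  0.69307527, -0.67944049]), 'ft_torque': array([-0.01870904, -0.04296279, -0.01726436]), 'opening': 0.09157014456847475}
side {'fx': 383.8514432088232, 'fy': 383.8514432088232, 'cx': 253.61598767319728, 'cy': 195.45421443025384, 'extrinsics': array([[-9.99805939e-01, -1.91971519e-02,  4.42205275e-03,
         5.77975150e-01],
       [-1.60928147e-02,  6.66427547e-01, -7.45396100e-01,
         8.48508075e-04],
       [ 1.13625044e-02, -7.45322610e-01, -6.66607156e-01,
         1.09057105e+00],
      
[... 909 characters left out ...]
218.9, 240.6], 0.16)] [([244.0, 200.1, 83.5, 83.5], 0.86)]
near_rail [] [([268.2, 257.3, 62.0, 25.5], 0.63)]
far_rail [([212.9, 278.4], 0.62)] [([256.6, 205.1, 62.1, 20.0], 0.55)]
wrist {'fx': 265.1780208844288, 'fy': 265.1780208844288, 'cx': 256.356468685265, 'cy': 194.96084651010372, 'extrinsics': array([[ 4.07082815e-01, -9.13390752e-01, -9.56599136e-04,
        -6.23754380e-01],
       [-8.77244912e-01, -3.91264507e-01,  2.78124883e-01,
        -3.71512053e-02],
       [-2.54410979e-01, -1.12380689e-01, -9.60544447e-01,
         3.90764200e-01],
       [ 0.00000000e+00,  0.00000000e+00,  0.00000000e+00,
         1.00000000e+00]])}
parts_box [] []
lane [] []
near_rail [] []
far_rail [] []
```

View pics/side0.png

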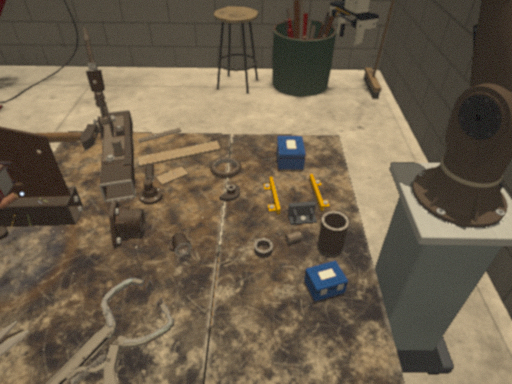

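View pics/top0.png

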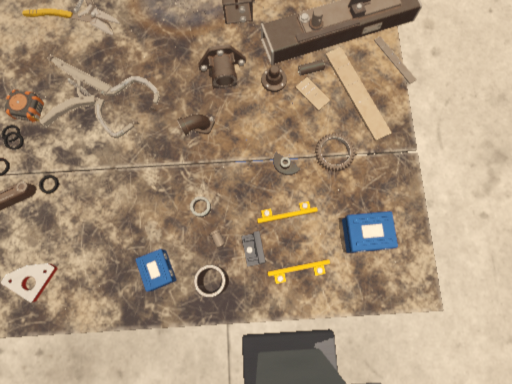

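The top view shows the box at about (370,232), right of the lane. The rails run from about (258..330) columns at rows 213 and 268, with the stop at (253,248). The smaller look-alike is at (155,270).

```bash
cat > h.py <<'E'
import numpy as np, cv2
from bench import robot
def cloud(c,p,d):
    k=robot.camera_params(c); T=np.linalg.inv(k["extrinsics"])
    v,u=np.mgrid[0:384,0:512]
    P=np.stack([(u-k["cx"])/k["fx"]*d,(v-k["cy"])/k["fy"]*d,d,np.ones_like(d)],-1)@T.T
    P=P[...,:3]; P[d<=0]=np.nan
    return P
def masks(p):
    h=cv2.cvtColor(p,cv2.COLOR_RGB2HSV)
    blue=cv2.inRange(h,(95,120,40),(125,255,255))>0
    yel=cv2.inRange(h,(18,150,100),(32,255,255))>0
    return blue,yel
def rect(pts):
    r=cv2.minAreaRect(pts.astype(np.float32)); b=cv2.boxPoints(r); return r,b
E
python3 - <<'E'
from h import *
np.set_printoptions(precision=4,suppress=True)
for c in ["top","side"]:
    p,d=robot.grab_frame(c); P=cloud(c,p,d); b,y=masks(p)
    for nm,m,zr in [("blue",b,(.045,.075)),("yel",y,(.013,.03))]:
        n,l,s,_=cv2.connectedComponentsWithStats(cv2.dilate(m.astype(np.uint8),np.ones((3,3))))
        for i in range(1,n):
            if s[i,4]<60: continue
            q=P[(l==i)&m]; z=q[:,2]
            t=q[(z>zr[0])&(z<zr[1])]
            print(c,nm,s[i],len(q),"z pct",np.nanpercentile(z,[5,50,95]),len(t))
            if len(t)>10:
                r,bb=rect(t[:,:2]); print(r,bb.tolist(), np.median(t[:,2]))
p,d=robot.grab_frame("top")
cv2.imwrite("pics/crop.png",cv2.resize(p[170:310,200:420,::-1],None,fx=3.6,fy=3.6,interpolation=cv2.INTER_CUBIC))
E
```

```text
top blue [ 342  211   56   42 1740] 1467 z pct [0.0336 0.0604 0.0631] 1339
((0.4674488604068756, -0.1567896604537964), (0.07762470096349716, 0.09908744692802429), 1.7970657348632812) [[0.42710191011428833, -0.10848744213581085], [0.43020927906036377, -0.20752616226673126], [0.5077958106994629, -0.20509187877178192], [0.5046884417533875, -0.10605315864086151]] 0.060632868901479786
top blue [ 135  249   41   43 1039] 799 z pct [0.0342 0.0457 0.0483] 520
((0.4146845042705536, 0.31337350606918335), (0.07300600409507751, 0.057258158922195435), 19.44498062133789) [[0.3707329034805298, 0.3282177448272705], [0.3897942304611206, 0.27422547340393066], [0.4586361050605774, 0.2985292673110962], [0.4395747780799866, 0.35252153873443604]] 0.04628014277950332
top yel [ 22   8  52  11 447] 316 z pct [0.0083 0.0159 0.0214] 243
((1.0917410850524902, 0.6045935153961182), (0.1246398389339447, 0.020354323089122772), 85.9117202758789) [[1.0771467685699463, 0.5431577563285828], [1.0974493026733398, 0.5417066216468811], [1.1063354015350342, 0.6660292744636536], [1.0860328674316406, 0.6674804091453552]] 0.01
[... 1548 characters left out ...]
0001 0.0174 0.0221] 144
((0.40202465653419495, 0.004572287201881409), (0.0103364372625947, 0.13592645525932312), 8.084020614624023) [[0.387350469827652, 0.07113337516784668], [0.4064651429653168, -0.06344236433506012], [0.4166988432407379, -0.06198880076408386], [0.3975841701030731, 0.07258693873882294]] 0.019755665069086492
side yel [262 175  20  40 417] 267 z pct [-0.0004  0.0136  0.0219] 136
((0.5203841924667358, 0.02026049792766571), (0.01071645226329565, 0.13812042772769928), 7.886411666870117) [[0.5056009292602539, 0.08793234080076218], [0.5245523452758789, -0.04888174682855606], [0.5351674556732178, -0.047411344945430756], [0.5162160396575928, 0.08940274268388748]] 0.02012403425880649
```

View pics/crop.png

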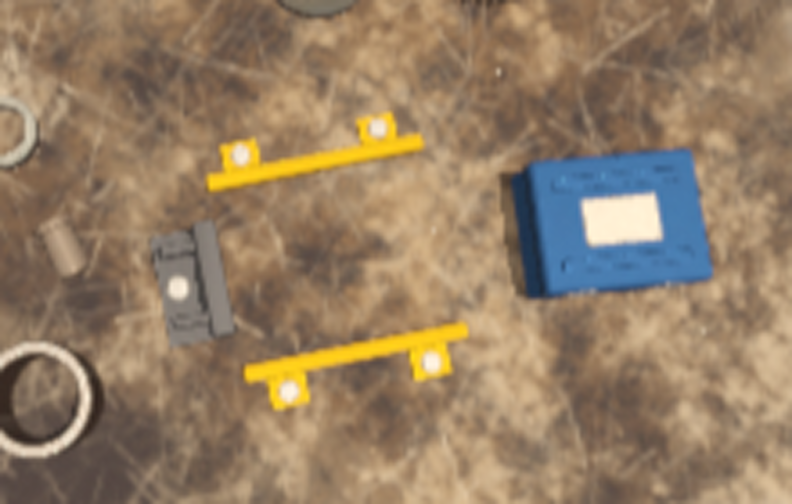

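```bash
cat >> h.py <<'E'
from scipy.spatial.transform import Rotation as R
TH=np.deg2rad(98.0); M=np.array([.4712,-.0586]); LX=np.array([np.cos(TH),np.sin(TH)]); LY=np.array([-np.sin(TH),np.cos(TH)])
def w(x,y): return M+LX*x/1000+LY*y/1000
def lane(p): q=np.asarray(p)[:2]-M; return np.array([q@LX,q@LY])*1000
def plan(wp):
    """wp: list of (lane x,lane y mm, z mm, yaw of tool y vs lane x (rad)); prints tool shift & rotvec from now"""
    s=robot.observe(); R0=R.from_quat(s["orientation"]); p0=s["tcp_pos"]
    print("lane now",lane(p0),p0[2]*1000,"tool axes",R0.as_matrix().round(3).tolist())
    for x,y,z,a in wp:
        best=None
        for f in (0,np.pi):
            ty=np.array([np.cos(TH+a+f),np.sin(TH+a+f),0]); tx=np.array([0,0,-1.]); tz=np.cross(tx,ty)
            Rt=R.from_matrix(np.stack([tx,ty,tz],1)); rv=(R0.inv()*Rt).as_rotvec()
            if best is None or np.linalg.norm(rv)<np.linalg.norm(best): best=rv
        g=np.append(w(x,y),z/1000)
        print((x,y,z),"shift",(R0.inv().apply(g-p0)*1000).round(1).tolist(),"rot",best.round(4).tolist())
E
python3 - <<'E'
from h import *
np.set_printoptions(precision=2,suppress=True)
c=[(.4675,-.1568)];print("box lane",lane(c[0]))
s=robot.observe();print(s["time"])
plan([(-96,95,150,0),(-96,95,29,0),(-160,0,29,np.pi/2)])
k=np.linalg.inv(robot.camera_params("wrist")["extrinsics"]);print(k[:3,3])
E
```

```text
box lane [-96.73  17.33]
1.5
lane now [-477.22  286.25] 240.7394963096706 tool axes [[0.0, 0.407, -0.914], [-0.0, -0.914, -0.407], [-1.0, 0.0, 0.0]]
(-96, 95, 150) shift [90.7, -313.8, -288.9] rot [0.2791, 0.0, -0.0]
(-96, 95, 29) shift [211.7, -313.8, -288.9] rot [0.2791, 0.0, -0.0]
(-160, 0, 29) shift [211.7, -226.1, -362.6] rot [-1.2917, 0.0, -0.0]
[ 0.32 -0.54  0.39]
```

Call:
play_rows:
  translation:
    - [5, -20, -18]
    - [14, -50, -46]
    - [25, -85, -80]
    - [36, -125, -115]
    - [48, -165, -152]
    - [60, -205, -190]
    - [72, -245, -226]
    - [82, -280, -258]
    - [88, -304, -280]
    - [91, -314, -289]
    - [91, -314, -289]
    - [91, -314, -289]
  rotation:
    - [0.02, 0, 0]
    - [0.05, 0, 0]
    - [0.08, 0, 0]
    - [0.12, 0, 0]
    - [0.15, 0, 0]
    - [0.18, 0, 0]
    - [0.21, 0, 0]
    - [0.24, 0, 0]
    - [0.265, 0, 0]
    - [0.279, 0, 0]
    - [0.279, 0, 0]
    - [0.279, 0, 0]
  gripper: [50, 50, 50, 50, 50, 50, 50, 50, 50, 50, 50, 50]

```text
time: 3.0
tcp_pos: [0.3904, -0.1674, 0.1499]
orientation: [0.705, 0.049, -0.705, 0.049]
contact_force: [-0.3, 0.1, 1.2]
opening: 0.05
```

Run:
```python
from h import *
np.set_printoptions(precision=2,suppress=True)
plan([(-96,95,150,0),(-96,95,29,0),(-96,49.5,29,0)])
s=robot.observe();print(s["time"],s["opening"],s["contact_force"])
for c in ("top","wrist"):
    p,d=robot.grab_frame(c); cv2.imwrite(f"pics/{c}1.png",p[:,:,::-1])
```

```text
lane now [-96.53  95.15] 149.91746480126906 tool axes [[0.0, 0.139, -0.99], [-0.0, -0.99, -0.139], [-1.0, 0.0, -0.0]]
(-96, 95, 150) shift [-0.1, -0.5, -0.1] rot [-0.0003, -0.0001, -0.0005]
(-96, 95, 29) shift [120.9, -0.6, -0.1] rot [-0.0003, -0.0001, -0.0005]
(-96, 49.5, 29) shift [120.9, -0.6, -45.6] rot [-0.0003, -0.0001, -0.0005]
3.0 0.04997353702228255 [-0.3   0.13  1.16]
```

View pics/wrist1.png

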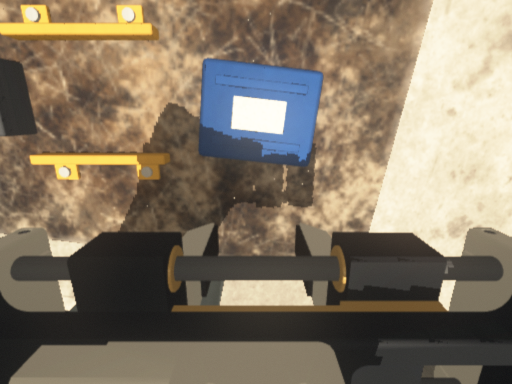

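View pics/top1.png

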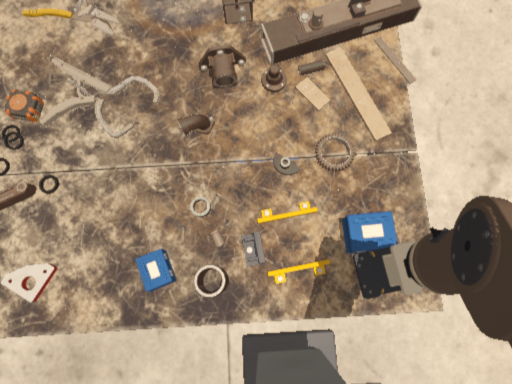

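The wrist view shows the box at (200–320, 60–165) squarely ahead of the fingers, with nothing below the hand. I'll go down, then push it gently sideways.

Call:
play_rows:
  translation:
    - [20, 0, 0]
    - [50, 0, 0]
    - [80, 0, 0]
    - [105, 0, 0]
    - [118, 0, 0]
    - [121, 0, 0]
    - [121, 0, -4]
    - [121, 0, -10]
    - [121, 0, -16]
    - [121, 0, -21]
    - [121, 0, -25]
    - [121, 0, -28]
    - [121, 0, -31]
    - [121, 0, -34]
    - [121, 0, -36]
    - [121, 0, -38]
    - [121, 0, -40]
    - [121, 0, -40]
  rotation:
    - [0, 0, 0]
    - [0, 0, 0]
    - [0, 0, 0]
    - [0, 0, 0]
    - [0, 0, 0]
    - [0, 0, 0]
    - [0, 0, 0]
    - [0, 0, 0]
    - [0, 0, 0]
    - [0, 0, 0]
    - [0, 0, 0]
    - [0, 0, 0]
    - [0, 0, 0]
    - [0, 0, 0]
    - [0, 0, 0]
    - [0, 0, 0]
    - [0, 0, 0]
    - [0, 0, 0]
  gripper: [50, 50, 50, 50, 50, 50, 50, 50, 50, 50, 50, 50, 50, 50, 50, 50, 50, 50]

```text
time: 5.35
tcp_pos: [0.4298, -0.1608, 0.0287]
orientation: [-0.705, -0.05, 0.706, -0.049]
contact_force: [-3.5, -0.9, 2.3]
opening: 0.05
```

```bash
cat >> h.py <<'E'
def box(c):
    p,d=robot.grab_frame(c); P=cloud(c,p,d); b,y=masks(p)
    t=P[b]; t=t[(t[:,2]>.05)&(t[:,2]<.07)]
    r,bb=rect(t[:,:2]); e=max((bb[1]-bb[0],bb[2]-bb[1]),key=np.linalg.norm)
    a=np.degrees(np.arctan2(e[1],e[0])-TH); a=(a+90)%180-90
    print(c,"box lane",lane(r[0]).round(1),"size",np.round(r[1],4),"yaw rel deg",round(a,2),"corners",[lane(q).round(1).tolist() for q in bb])
    return p
E
python3 - <<'E'
from h import *
np.set_printoptions(precision=2,suppress=True)
s=robot.observe();print(s["time"],lane(s["tcp_pos"]),s["tcp_pos"][2],s["contact_force"])
for c in ("top","side","wrist"):
    p=box(c); cv2.imwrite(f"pics/{c}2.png",p[:,:,::-1])
E
```

```text
5.35 [-95.45  55.22] 0.028651560984429177 [-3.49 -0.91  2.31]
top box lane [-92.9 -11.2] size [0.05 0.1 ] yaw rel deg 3.56 corners [[-44.7, 16.4], [-144.2, 10.2], [-141.1, -38.7], [-41.6, -32.5]]
side box lane [-89.9  -7.3] size [0.06 0.09] yaw rel deg -6.48 corners [[-39.5, 16.9], [-133.6, 27.6], [-140.3, -31.5], [-46.2, -42.2]]
wrist box lane [-94.3   6. ] size [0.08 0.1 ] yaw rel deg 0.29 corners [[-45.6, 45.4], [-143.4, 44.9], [-143.0, -33.4], [-45.2, -32.9]]
```

View pics/wrist2.png

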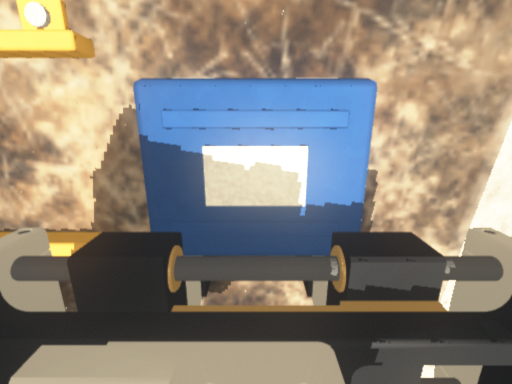

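The wrist view shows the box lid at (135–375, 80–255), now flush with both fingers. The box is aligned to 0.3° and 6 mm off centre, so I'll push 6 mm more and back off.

Call:
play_rows:
  translation:
    - [0, 0, -2]
    - [0, 0, -4]
    - [0, 0, -5.5]
    - [0, 0, -6]
    - [0, 0, -6]
    - [0, 0, -3]
    - [0, 0, 4]
    - [0, 0, 14]
    - [0, 0, 25]
    - [-10, 0, 32]
    - [-35, 0, 35]
    - [-65, 0, 35]
    - [-95, 0, 35]
    - [-115, 0, 35]
    - [-121, 0, 35]
    - [-121, 0, 35]
  rotation:
    - [0, 0, 0]
    - [0, 0, 0]
    - [0, 0, 0]
    - [0, 0, 0]
    - [0, 0, 0]
    - [0, 0, 0]
    - [0, 0, 0]
    - [0, 0, 0]
    - [0, 0, 0]
    - [0, 0, 0]
    - [0, 0, 0]
    - [0, 0, 0]
    - [0, 0, 0]
    - [0, 0, 0]
    - [0, 0, 0]
    - [0, 0, 0]
  gripper: [50, 50, 50, 50, 50, 50, 50, 50, 50, 50, 50, 50, 50, 50, 50, 50]

```text
time: 7.5
tcp_pos: [0.3954, -0.166, 0.1499]
orientation: [0.706, 0.049, -0.705, 0.049]
contact_force: [-0.1, 0.5, 0.2]
opening: 0.0501
```

Run:
```python
from h import *
np.set_printoptions(precision=2,suppress=True)
s=robot.observe();print(s["time"],lane(s["tcp_pos"]),s["tcp_pos"][2],s["contact_force"])
for c in ("wrist","top"):
    p=box(c); cv2.imwrite(f"pics/{c}3.png",p[:,:,::-1])
p,d=robot.grab_frame("wrist");P=cloud("wrist",p,d);b,y=masks(p)
t=P[y];t=t[(t[:,2]>.013)&(t[:,2]<.03)]
L=np.array([lane(q) for q in t])
for m in (L[:,1]>0,L[:,1]<0): 
    if m.sum()>20: print("rail",cv2.minAreaRect(L[m].astype(np.float32)))
plan([(-170,0,150,np.pi/2)])
print(s["qpos"])
```

```text
7.5 [-95.82  90.03] 0.14988474932125842 [-0.09  0.53  0.22]
wrist box lane [-94.3  -0. ] size [0.08 0.1 ] yaw rel deg -0.2 corners [[-45.5, 38.8], [-142.7, 39.1], [-143.0, -38.8], [-45.8, -39.2]]
top box lane [109.6   1.8] size [0.08 0.5 ] yaw rel deg 1.01 corners [[361.1, 44.9], [-143.3, 36.0], [-141.9, -41.3], [362.5, -32.4]]
rail ((69.06278991699219, 62.46128845214844), (10.332508087158203, 139.74281311035156), 89.45339965820312)
rail ((68.82080841064453, -56.434139251708984), (9.797224998474121, 139.7154541015625), 89.99102020263672)
lane now [-95.51  90.52] 148.96630216299195 tool axes [[-0.001, 0.139, -0.99], [0.0, -0.99, -0.139], [-1.0, -0.001, 0.001]]
(-170, 0, 150) shift [-1.2, 74.5, -90.5] rot [-1.5707, 0.0006, 0.0016]
[ 0.39  0.24 -0.13  2.13  0.05  0.77 -1.21]
```

View pics/wrist3.png

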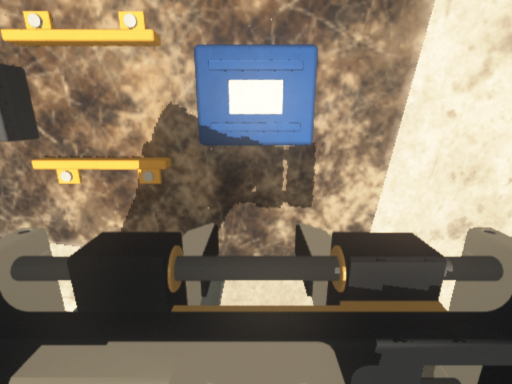

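The box now sits aligned with the lane in the wrist view, at lane y about 0 and about −3 mm relative to the rails. Next I'll move round behind it.

Call:
play_rows:
  translation:
    - [-1, 5, -6]
    - [-1, 12, -15]
    - [-1, 19, -23]
    - [-1, 26, -32]
    - [-1, 33, -41]
    - [-1, 40, -49]
    - [-1, 47, -58]
    - [-1, 54, -66]
    - [-1, 61, -74]
    - [-1, 67, -82]
    - [-1, 72, -88]
    - [-1, 74, -90]
    - [-1, 74, -90]
    - [-1, 74, -90]
  rotation:
    - [-0.08, 0, 0]
    - [-0.22, 0, 0]
    - [-0.36, 0, 0]
    - [-0.5, 0, 0]
    - [-0.65, 0, 0]
    - [-0.8, 0, 0]
    - [-0.95, 0, 0]
    - [-1.1, 0, 0]
    - [-1.24, 0, 0]
    - [-1.38, 0, 0]
    - [-1.5, 0, 0]
    - [-1.571, 0, 0]
    - [-1.571, 0, 0]
    - [-1.571, 0, 0]
  gripper: [30, 30, 30, 30, 30, 30, 30, 30, 30, 30, 30, 30, 30, 30]

```text
time: 9.4
tcp_pos: [0.4945, -0.2264, 0.1502]
orientation: [0.464, 0.534, -0.464, 0.533]
contact_force: [0.5, -0.1, -0.2]
opening: 0.03
```

```bash
cat >> h.py <<'E'
def rails(c):
    p,d=robot.grab_frame(c);P=cloud(c,p,d);b,y=masks(p)
    t=P[y];t=t[(t[:,2]>.013)&(t[:,2]<.03)]
    L=np.array([lane(q) for q in t]);L=L[(np.abs(L[:,0]-70)<90)&(np.abs(L[:,1])<90)]
    for m in (L[:,1]>0,L[:,1]<0):
        if m.sum()>20: print("rail",cv2.minAreaRect(L[m].astype(np.float32)))
E
python3 - <<'E'
from h import *
np.set_printoptions(precision=2,suppress=True)
s=robot.observe();print(s["time"],lane(s["tcp_pos"]),s["tcp_pos"][2],s["contact_force"],s["opening"],s["qpos"])
for c in ("wrist","side"):
    p=box(c); cv2.imwrite(f"pics/{c}4.png",p[:,:,::-1])
    rails(c)
plan([(-170,0,150,np.pi/2),(-170,0,29,np.pi/2)])
E
```

```text
9.4 [-169.45    0.27] 0.15016586919198854 [ 0.49 -0.14 -0.19] 0.02995005314178134 [ 0.66  0.44 -0.44  1.85  0.23  0.9   0.25]
wrist box lane [-94.4  -0.2] size [0.08 0.1 ] yaw rel deg -0.06 corners [[-46.3, 38.5], [-142.3, 38.6], [-142.4, -38.9], [-46.4, -39.0]]
rail ((3.4670279026031494, 63.1993408203125), (10.450206756591797, 8.124625205993652), 88.50619506835938)
rail ((3.4369406700134277, -56.4580078125), (9.955273628234863, 8.503020286560059), 88.83675384521484)
side box lane [-66.1   4.1] size [0.09 0.04] yaw rel deg -51.26 corners [[-78.6, 52.0], [-110.1, 26.7], [-53.6, -43.8], [-22.1, -18.5]]
rail ((71.38813018798828, 60.1170654296875), (137.6259002685547, 10.802343368530273), 0.031205689534544945)
rail ((70.69363403320312, -60.10270309448242), (139.21080017089844, 10.8572416305542), 0.380497008562088)
lane now [-169.64    0.01] 150.69489372587432 tool axes [[-0.0, 0.99, 0.139], [-0.0, 0.139, -0.99], [-1.0, -0.0, 0.0]]
(-170, 0, 150) shift [0.7, 0.0, 0.4] rot [-0.0002, 0.0001, 0.0001]
(-170, 0, 29) shift [121.7, 0.0, 0.3] rot [-0.0002, 0.0001, 0.0001]
```

View pics/wrist4.png

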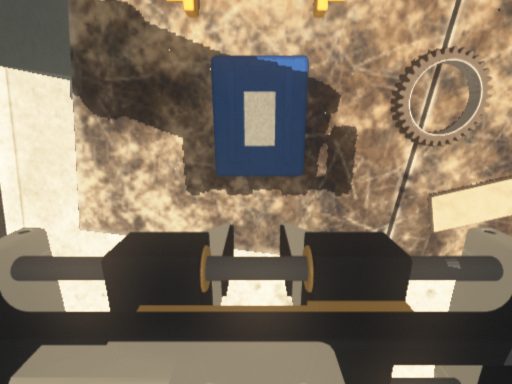

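The box is straight ahead of the fingers, with the rail ends at about (190,8) and (320,5). The wrist view puts the lane's centre about 3 mm towards +y, so I'll steer 3 mm that way during the push.

Call:
play_rows:
  translation:
    - [20, 0, 0]
    - [50, 0, 0]
    - [80, 0, 0]
    - [105, 0, 0]
    - [118, 0, 0]
    - [121, 0, 0]
    - [121, 0, -4]
    - [121, 0, -9]
    - [121, 0, -13]
    - [121, 0, -16]
    - [121, 0, -19]
    - [121, 0, -23]
    - [121, -0.5, -28]
    - [121, -1, -33]
    - [121, -1.5, -38]
    - [121, -2, -43]
    - [121, -2.5, -48]
    - [121, -3, -53]
    - [121, -3, -57]
    - [121, -3, -58]
  rotation:
    - [0, 0, 0]
    - [0, 0, 0]
    - [0, 0, 0]
    - [0, 0, 0]
    - [0, 0, 0]
    - [0, 0, 0]
    - [0, 0, 0]
    - [0, 0, 0]
    - [0, 0, 0]
    - [0, 0, 0]
    - [0, 0, 0]
    - [0, 0, 0]
    - [0, 0, 0]
    - [0, 0, 0]
    - [0, 0, 0]
    - [0, 0, 0]
    - [0, 0, 0]
    - [0, 0, 0]
    - [0, 0, 0]
    - [0, 0, 0]
  gripper: [30, 30, 30, 30, 30, 30, 30, 30, 30, 30, 30, 30, 30, 30, 30, 30, 30, 30, 30, 30]

```text
time: 12.1
tcp_pos: [0.4844, -0.1706, 0.0303]
orientation: [0.464, 0.533, -0.464, 0.534]
contact_force: [0.6, -6.8, 3.9]
opening: 0.0297
```

Run:
```python
from h import *
np.set_printoptions(precision=2,suppress=True)
s=robot.observe();print(s["time"],lane(s["tcp_pos"]),s["tcp_pos"][2],s["contact_force"])
for c in ("wrist","side","top"):
    p=box(c); cv2.imwrite(f"pics/{c}5.png",p[:,:,::-1]); rails(c)
```

```text
12.1 [-112.72    2.46] 0.03026665463494565 [ 0.61 -6.84  3.9 ]
wrist box lane [-51.6   2.8] size [0.08 0.1 ] yaw rel deg 0.25 corners [[-3.5, 42.2], [-100.0, 41.7], [-99.6, -36.6], [-3.2, -36.2]]
rail ((10.92274284362793, 62.21950149536133), (9.84798812866211, 22.97530174255371), 86.55427551269531)
rail ((9.647505760192871, -52.35249328613281), (23.387203216552734, 6.524647235870361), 17.88080596923828)
side box lane [-41.4   1.1] size [0.07 0.09] yaw rel deg -3.84 corners [[4.8, 34.8], [-82.6, 40.7], [-87.5, -32.6], [-0.1, -38.5]]
rail ((70.51139068603516, 59.859832763671875), (10.439006805419922, 137.72779846191406), 89.94491577148438)
rail ((70.68091583251953, -59.96653366088867), (10.10690975189209, 140.16900634765625), 89.88750457763672)
top box lane [132.5   0.3] size [0.08 0.45] yaw rel deg -0.11 corners [[356.7, 38.8], [-91.5, 39.7], [-91.6, -38.3], [356.5, -39.1]]
rail ((69.36470794677734, 60.23472213745117), (9.679949760437012, 138.10919189453125), 89.86488342285156)
rail ((68.85707092285156, -59.77751922607422), (10.138376235961914, 139.274169921875), 89.84878540039062)
```

View pics/wrist5.png

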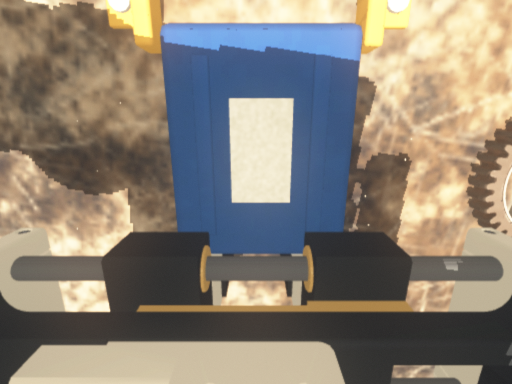

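View pics/side5.png

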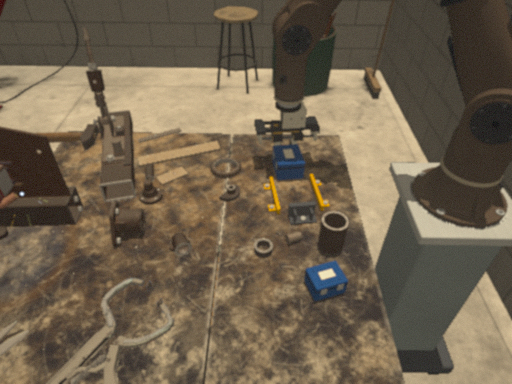

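The box nose is at the mouth and centred: the top and wrist views show 12–15 mm free each side. I'll go straight on.

Call:
play_rows:
  translation:
    - [0, 0, -3]
    - [0, 0, -8]
    - [0, 0, -13]
    - [0, 0, -18]
    - [0, 0, -23]
    - [0, 0, -28]
    - [0, 0, -33]
    - [0, 0, -38]
    - [0, 0, -43]
    - [0, 0, -48]
    - [0, 0, -53]
    - [0, 0, -58]
    - [0, 0, -63]
    - [0, 0, -68]
    - [0, 0, -73]
    - [0, 0, -78]
    - [0, 0, -83]
    - [0, 0, -88]
    - [0, 0, -92]
    - [0, 0, -93]
  rotation:
    - [0, 0, 0]
    - [0, 0, 0]
    - [0, 0, 0]
    - [0, 0, 0]
    - [0, 0, 0]
    - [0, 0, 0]
    - [0, 0, 0]
    - [0, 0, 0]
    - [0, 0, 0]
    - [0, 0, 0]
    - [0, 0, 0]
    - [0, 0, 0]
    - [0, 0, 0]
    - [0, 0, 0]
    - [0, 0, 0]
    - [0, 0, 0]
    - [0, 0, 0]
    - [0, 0, 0]
    - [0, 0, 0]
    - [0, 0, 0]
  gripper: [30, 30, 30, 30, 30, 30, 30, 30, 30, 30, 30, 30, 30, 30, 30, 30, 30, 30, 30, 30]

```text
time: 14.9
tcp_pos: [0.4712, -0.0782, 0.0301]
orientation: [0.464, 0.533, -0.464, 0.534]
contact_force: [0.9, -6.0, 4.6]
opening: 0.0305
```

Run:
```python
from h import *
np.set_printoptions(precision=2,suppress=True)
s=robot.observe();print(s["time"],lane(s["tcp_pos"]),s["tcp_pos"][2],s["contact_force"])
for c in ("wrist","side"):
    p=box(c); cv2.imwrite(f"pics/{c}6.png",p[:,:,::-1]); rails(c)
```

```text
14.9 [-19.43   2.75] 0.030053402937581086 [ 0.95 -5.95  4.57]
wrist box lane [42.2  3. ] size [0.08 0.1 ] yaw rel deg -0.32 corners [[91.5, 41.3], [-6.6, 41.9], [-7.0, -35.4], [91.0, -35.9]]
rail ((57.594181060791016, 62.7060432434082), (10.524230003356934, 115.1186294555664), 89.86056518554688)
rail ((57.6007080078125, -55.718040466308594), (114.816162109375, 10.193429946899414), 0.6971411108970642)
side box lane [48.7 -1.5] size [0.07 0.09] yaw rel deg 0.22 corners [[93.9, 35.1], [3.3, 34.8], [3.6, -38.1], [94.2, -37.8]]
rail ((72.99433898925781, 60.15288162231445), (10.685073852539062, 136.89517211914062), 88.9964828491211)
rail ((70.72604370117188, -59.8456916809082), (140.5752716064453, 10.715850830078125), 0.44605058431625366)
```

View pics/wrist6.png

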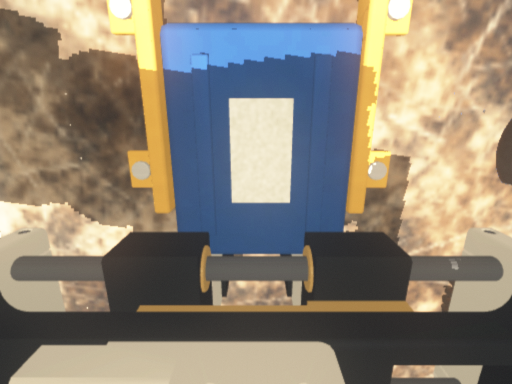

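The box is in the lane, centred between the rails (wrist: rail centre 3.5, box 3.0). It has about 48 mm to go, so I'll slow down near the stop.

Call:
play_rows:
  translation:
    - [0, 0, -3]
    - [0, 0, -7]
    - [0, 0, -11]
    - [0, 0, -15]
    - [0, 0, -19]
    - [0, 0, -23]
    - [0, 0, -27]
    - [0, 0, -31]
    - [0, 0, -35]
    - [0, 0, -38]
    - [0, 0, -40]
    - [0, 0, -42]
    - [0, 0, -43]
    - [0, 0, -44]
    - [0, 0, -45]
    - [0, 0, -46]
    - [0, 0, -46.5]
    - [0, 0, -47]
  rotation:
    - [0, 0, 0]
    - [0, 0, 0]
    - [0, 0, 0]
    - [0, 0, 0]
    - [0, 0, 0]
    - [0, 0, 0]
    - [0, 0, 0]
    - [0, 0, 0]
    - [0, 0, 0]
    - [0, 0, 0]
    - [0, 0, 0]
    - [0, 0, 0]
    - [0, 0, 0]
    - [0, 0, 0]
    - [0, 0, 0]
    - [0, 0, 0]
    - [0, 0, 0]
    - [0, 0, 0]
  gripper: [30, 30, 30, 30, 30, 30, 30, 30, 30, 30, 30, 30, 30, 30, 30, 30, 30, 30]

```text
time: 17.35
tcp_pos: [0.4644, -0.0319, 0.0299]
orientation: [0.464, 0.533, -0.464, 0.534]
contact_force: [1.2, -6.9, 4.5]
opening: 0.03
```

Call:
play_rows:
  translation:
    - [0, 0, -0.5]
    - [0, 0, -1]
  rotation:
    - [0, 0, 0]
    - [0, 0, 0]
  gripper: [30, 30]

```text
time: 17.6
tcp_pos: [0.4643, -0.0315, 0.0299]
orientation: [0.464, 0.533, -0.465, 0.534]
contact_force: [1.6, -9.0, 4.8]
opening: 0.0302
```

Call:
play_rows:
  translation:
    - [0, 0, -0.5]
    - [0, 0, -1]
  rotation:
    - [0, 0, 0]
    - [0, 0, 0]
  gripper: [30, 30]

```text
time: 17.85
tcp_pos: [0.4642, -0.0314, 0.0299]
orientation: [0.464, 0.533, -0.465, 0.534]
contact_force: [1.7, -12.5, 4.0]
opening: 0.0301
```

Run:
```python
from h import *
np.set_printoptions(precision=2,suppress=True)
s=robot.observe();print(s["time"],lane(s["tcp_pos"]),s["tcp_pos"][2],s["contact_force"])
for c in ("wrist","side"):
    p=box(c); cv2.imwrite(f"pics/{c}7.png",p[:,:,::-1]); rails(c)
print(robot.observe()["contact_force"])
```

```text
17.85 [27.88  3.19] 0.029923346315864918 [  1.68 -12.48   4.01]
wrist box lane [89.6  3.5] size [0.08 0.1 ] yaw rel deg 0.11 corners [[138.4, 42.0], [40.6, 41.8], [40.7, -35.0], [138.6, -34.8]]
rail ((85.51210021972656, 62.73457717895508), (10.560341835021973, 105.27216339111328), 89.72850799560547)
rail ((85.62500762939453, -56.49553680419922), (103.68999481201172, 10.353093147277832), 0.003063174430280924)
side box lane [94.1 -2. ] size [0.07 0.09] yaw rel deg 1.5 corners [[140.2, 36.6], [46.0, 34.1], [47.9, -40.6], [142.2, -38.1]]
rail ((70.43394470214844, 59.75868606567383), (137.8137969970703, 11.040801048278809), 0.1600317507982254)
rail ((71.61602783203125, -60.157554626464844), (135.32843017578125, 10.323561668395996), 0.2639331817626953)
[  1.86 -11.63   5.48]
```

View pics/wrist7.png

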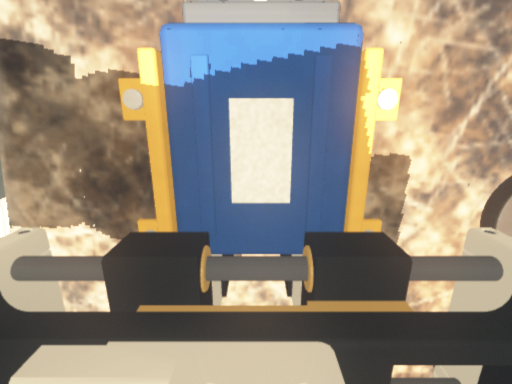

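The box touches the stop: its lid edge meets the steel at row 25, and the force rises while the TCP has stalled. I'll back straight off, lift and withdraw.

Call:
play_rows:
  translation:
    - [0, 0, 2]
    - [0, 0, 6]
    - [0, 0, 14]
    - [0, 0, 24]
    - [0, 0, 34]
    - [-8, 0, 40]
    - [-30, 0, 42]
    - [-60, 0, 42]
    - [-100, 0, 45]
    - [-140, 0, 60]
    - [-165, 0, 90]
    - [-170, 0, 130]
    - [-170, 0, 170]
    - [-170, 0, 200]
    - [-170, 0, 210]
    - [-170, 0, 210]
  rotation:
    - [0, 0, 0]
    - [0, 0, 0]
    - [0, 0, 0]
    - [0, 0, 0]
    - [0, 0, 0]
    - [0, 0, 0]
    - [0, 0, 0]
    - [0, 0, 0]
    - [0, 0, 0]
    - [0, 0, 0]
    - [0, 0, 0]
    - [0, 0, 0]
    - [0, 0, 0]
    - [0, 0, 0]
    - [0, 0, 0]
    - [0, 0, 0]
  gripper: [30, 30, 30, 30, 30, 30, 30, 30, 30, 30, 30, 30, 30, 30, 30, 30]

```text
time: 20.05
tcp_pos: [0.4932, -0.2367, 0.1998]
orientation: [0.464, 0.534, -0.464, 0.533]
contact_force: [-0.0, 0.6, -0.8]
opening: 0.0299
```

Run:
```python
from h import *
np.set_printoptions(precision=2,suppress=True)
s=robot.observe();print(s["time"],lane(s["tcp_pos"]),s["tcp_pos"][2],s["contact_force"])
for c in ("top","side","wrist"):
    p,d=robot.grab_frame(c); cv2.imwrite(f"pics/{c}8.png",p[:,:,::-1])
    P=cloud(c,p,d); b,y=masks(p); t=P[b]; t=t[(t[:,2]>.05)&(t[:,2]<.07)]
    t=np.array([lane(q) for q in t]); t=t[np.abs(t[:,0]-90)<80]
    print(c,cv2.minAreaRect(t.astype(np.float32))); rails(c)
p=cv2.imread("pics/top8.png")
cv2.imwrite("pics/top8c.png",cv2.resize(p[170:310,200:420],None,fx=3.6,fy=3.6,interpolation=cv2.INTER_CUBIC))
```

```text
20.05 [-179.46    3.03] 0.1998202313435192 [-0.01  0.62 -0.83]
top ((89.73617553710938, 1.7154960632324219), (76.98934173583984, 97.56653594970703), 89.86229705810547)
rail ((69.05868530273438, 60.42472457885742), (9.657445907592773, 138.71432495117188), 89.67621612548828)
rail ((69.14852905273438, -59.821128845214844), (10.279765129089355, 138.65341186523438), 89.95298767089844)
side ((91.33757781982422, -1.4748725891113281), (74.03118133544922, 99.0986557006836), 89.9682388305664)
rail ((71.22219848632812, 60.49203109741211), (10.652412414550781, 138.3970947265625), 89.12596130371094)
rail ((70.28634643554688, -59.97525405883789), (10.318197250366211, 140.50088500976562), 89.95537567138672)Traceback (most recent call last):
  File "<stdin>", line 7, in <module>
IndexError: too many indices for array: array is 1-dimensional, but 2 were indexed
```

View pics/side8.png

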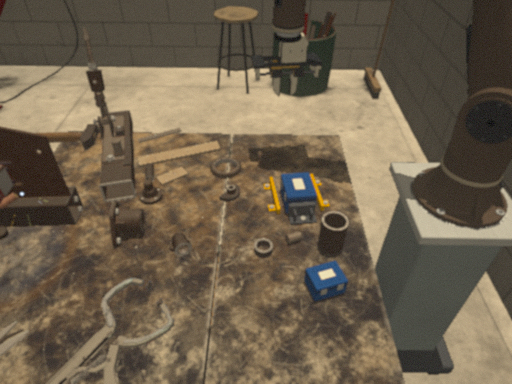

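The box sits between the rails against the stop at (300,195), and the hand is well clear. One last close look from the top.

Run:
```python
import cv2
p=cv2.imread("pics/top8.png")
cv2.imwrite("pics/top8c.png",cv2.resize(p[170:310,200:420],None,fx=3.6,fy=3.6,interpolation=cv2.INTER_CUBIC))
```

```text
(no output)
```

View pics/top8c.png

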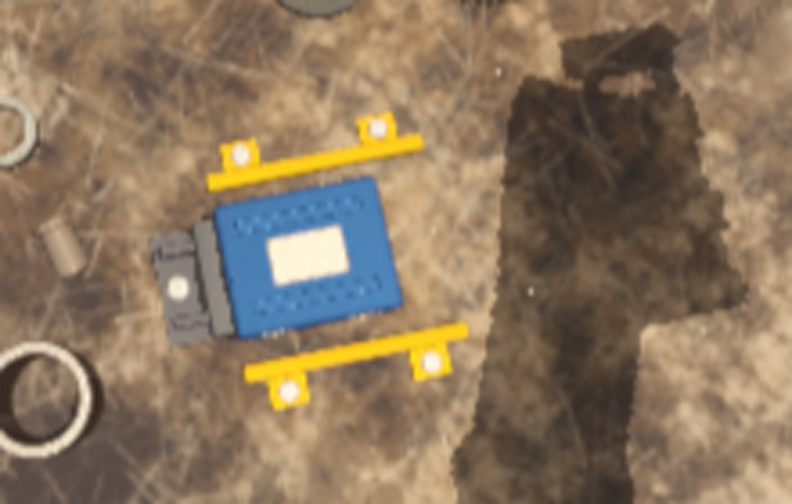

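The box is flush against the stop at (220–235, 205–335), with clear gaps to both rails, so I'm handing it in.

```bash
python3 -c "
from bench import robot
print(robot.job_done())"
```

```text
the job is handed in; nothing more can be done
None
```

The larger blue box is resting against the steel stop, and the hand is clear. I handed the job in at about 20 s; no verdict is reported.

**What I did:** I pushed the box's near side with both fingers to line it up with the lane and centre it. Then I went round behind it and pushed it straight down the lane, slowing near the stop. I stopped when the force rose to about 12 N and the TCP stalled, then backed straight off and lifted away. The box was never gripped or lifted.

**Last checks:**
- **Position along the lane:** the box centre is at about 90.6 mm, measured against the rails in both the top and side views (target 90). The top view shows no gap at the stop.
- **Alignment:** the yaw is within about 0.2°.
- **Rail clearance:** 13 mm or more on each side. The measured rail positions agree with the first measurement to within about 1 mm.
- **Other parts:** they look unmoved in the pictures; I didn't measure them.

**Disagreements:** the cameras disagreed by about 3 mm across the lane. The top view puts the box at +1.5 mm, the side view at −1.5 mm, and the wrist view, taken before I backed off, within 0.5 mm of centre. The last wrist check, from the retreated pose, failed because the box wasn't found in that picture.

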